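# Unlatch the model carrier from its ball stand and hold it up

## Task

The blue plaster dental model sits on a carrier arm that is latched onto the ball of a small bench stand. Pull the red spring latch grip straight out, away from the ball, and while it is held out lift the carrier off the ball without forcing it; finish still holding it in the gripper, level and steady, about 10 cm above where it sat, over its stand. Leave the tins and blocks around it where they are.

Things in the scene. Friction and masses are not known exactly. Their poses are not given: they have to be found in the camera images.
- stand: Fixed dark steel bench stand, foot plate 170 x 84 x 10 mm (x, y, z). Origin at the centre of the foot's underside, z up. Grey saddle posts at x = -60 and +60 mm carry the carrier beam at 78 mm height, with cheeks up to 86 mm beside the beam. The carrier sits square on it, with its axes along the stand's.
- ball (a point): Centre of the stand's steel ball: 28 mm diameter, on a 12 mm thick neck, 62 mm above the bench.
- carrier: Loose carrier arm, 0.3 to 0.45 kg with model and latch, balanced near its middle: aluminium beam 218 x 22 x 10 mm, steel tongue stub of 30 mm diameter from x = 74 to 104 mm. Origin: underside of the beam over the socket (78 mm above the bench when seated); x along the beam from model to stub, y towards the red latch grip, z up.
- socket (a point): Centre of the carrier's socket, 16 mm below the carrier's origin; at the ball centre when seated. A blue skirt 42 mm square outside surrounds the ball, down to 8 mm below this point. The latch fork hangs 21 mm below it, so the carrier must rise about 35 mm to clear the ball, and cannot be lifted off while the fork is under the ball.
- model: Blue plaster dental model, 84 x 75 x 39 mm, fixed on the carrier at its x = -91 mm. Origin at the centre of its underside, 14 mm above the carrier's origin.
- latch_grip (a point): Grip point of the latch's upright red tab, 11 mm below its top; with the latch shut 60 mm along the carrier's y from the socket, 25 mm above the carrier's origin. Tab 12 mm thick along y, 26 mm wide along x, 72 mm tall; 33 mm free between it and the skirt. Moves with the latch; axes as the carrier's. The carrier can be lifted by it.
- latch (a joint): How far the latch is pulled out along the carrier's +y, in m: 0 shut, 0.024 at its stop; the fork is clear of the ball from 0.015 on, best at the stop. A spring shuts it (about 4 N at 0, 8 N at 0.024), so it springs back if let go. Once the carrier is off the ball and held by the tab, the spring draws the carrier up to 24 mm towards the tab.
- wax_tin: Bystander: blue round tin of pink wax, 69 mm across, 25 mm high, loose; origin at the centre of its underside.
- metal_tin: Bystander: round bare metal tin, 70 mm across, 22 mm high, loose; origin at the centre of its underside.
- plaster_block: Bystander: beige plaster block 51 x 56 x 27 mm, loose; origin at the centre of its underside.
- burs: Bystander: tan drilled block with coloured rotary burs, 34 x 85 x 41 mm, loose; origin at the centre of its underside.

How it is judged:
On the way, in this order (a step that is already met when the one before it is completed fails the run):
1. the latch is pulled out clear of the ball while the carrier still sits on it (value of joint latch above 0.015 m and distance between socket and ball below 0.012 m), for 0.1 s.
2. the carrier is lifted clear off the ball (z of socket in the frame of stand above 0.102 m), for 0.1 s.
At the end, for the whole second after the job is handed in: The gripper still holds the carrier with its model, raised 65 to 170 mm above where it sat, within 90 mm sideways of the stand's centre, level within 0.3 rad, still (under 0.03 m/s), touching nothing of the stand (z of socket in the frame of stand between 0.127 and 0.232 m and horizontal distance between socket and stand below 0.09 m and angle between socket's own z axis and vertical below 0.3 rad and linear speed of carrier below 0.03 m/s and contact force between the fingers and carrier above 1 N and contact force between carrier and stand below 0.1 N); the arm keeps its last pose, push and grip.
It fails at once if a tin or block on the bench is shifted by more than 20 mm (distance of any of wax_tin, metal_tin, plaster_block, burs from where it was at the start of the episode above 0.02 m).
It fails at once if the carrier is forced against its stand with over 60 N (contact force between carrier and stand above 60 N).
It also fails if it takes over 32 s, if anything falls off the work surface, if the arm or the gripper's body presses on something with over 40 N, if the wrist force passes 120 N, or if a joint passes its speed limit or range.

## Robot

A 7-joint arm with a two-finger parallel gripper is mounted at the origin on a cart in front of the work surface, level with it; the furniture and walls round the work are solid. World frame = base frame: x ahead of the robot, y to its left, z up, the work surface at z = 0. Lengths are in m, angles in rad, forces in N, time in s.
With the tool pointing down it reaches from about 0.4 to 0.85 m from the base axis. Payload 10.4 kg.
Tool frame: the origin (TCP) lies at the centre of the arm's flange, where the gripper is bolted on; the fingertips stand 182 mm ahead of it and the grasp point (between the pads) lies 164 mm ahead of it; z points along the fingers, y is the line along which they close (so a half turn about z gives the same grasp; the last joint's range is limited). The gripper opens to 87 mm and grips with 3 to 60 N. Pads are 19 mm wide; open, the fingers measure 117 mm over their backs; the gripper's body (75 mm by 190 mm) begins 51 mm behind the grasp point.
Start: joints at [1.086, 0.332, -0.065, 1.46, 0.022, 1.35, -0.088], TCP at [0.278, -0.56, 0.405] pointing down, gripper open.
Joint ranges: [-2.6, 2.6], [-0.5, 2.12], [-1.47, 1.34], [0.16, 2.42], [-1.27, 4.41], [0.06, 2.06], [-2.6, 2.6]. Speed limits (rad/s): [2.22, 2.22, 2.79, 2.79, 3.14, 3.14, 3.14].

## Interface

Orientations are given as a unit quaternion [x, y, z, w].
In Python, from station import arm gives the robot as it stands. The module is installed in compiled form; this text tells all that it offers.
- The arm moves only by the shell command python3 -m inch 'ROWS'. ROWS is JSON, a list of rows, each an object of numbers: "dx", "dy", "dz": the shift along the tool's x, y, z in m; "turn": the turn about the tool's z in degrees; "jaw": the closure, from -1 (fully open) to 1 (shut). In form: [{"dx": .., "dy": .., "dz": .., "turn": .., "jaw": ..}, ...]. A call has 1 to 20 rows; each row is the pose to reach, as a shift and turn from the pose commanded when the call began, along the tool's axes at that moment; what a row does not reach only later rows make up. A row lasts 1/12 s, in which the tool goes at most 41.7 mm and 7.16 degrees, less where a joint would pass 70% of its speed; a pose out of reach is approached as far as the arm can. A call with a gripper value outside its range is refused whole. The fingers move at their own pace and stop on an object; the grip force is fixed at half the most. Time passes only in rows, so rows that repeat a pose let the fingers close. It gives the time, the measured TCP pose, the force, the opening and the grip force at its end, in the units of the state.
- arm.sense(): the state, without advancing time (a new reading comes with each control period).
- arm.capture(name): name is "scene" or "top" or "wrist"; returns a dict with "color" (400x640x3 uint8, blue, green, red), "z_map" (400x640 float32, m along the optical axis (not along the pixel's ray), 0 where there is no reading), "fx", "fy", "cx", "cy" (pixels), "D" ([k1, k2, p1, p2, k3] as OpenCV has them; the pictures are not rectified), "xyz" and "attitude" of the camera in the world. Camera axes: x right, y down, z forward; pixel columns grow to the right and rows downward; lengths in m; the calibration is good to about 2 mm. A picture is of the moment at which its call begins.
- arm.sign_off(): hands the job in; it is judged then, once.
Trained networks look in the newest picture that a camera, given by its name, has taken for a name from the list of things; names that differ only in an ending like _2 or _b are one class to them, and where a whole thing is asked for, a point or a joint stands for the part that bears it (a point fixed in the world has none). Each returns a list of dicts, best first, with "score" (0 to 1); they miss things now and then, are a little off and sometimes report something else, mostly with a low value. They report only what shows in the picture. A call takes as long as a camera call.
- arm.look_for(name, camera): "location" ([x, y, z] in m, in the coordinates of the camera as it stood for that picture, good to about 4 mm: the middle of the surface that is visible of it).
- arm.place_of(name, camera): "location" ([x, y, z] in m, in the coordinates of the camera as it stood for that picture, good to about 4 mm: a listed point, or the origin of a listed thing).
The state is a dict: "clock": time; "joint_pos": joint angles; "joint_velocities": joint speeds; "tau": joint torques, N m; "position": TCP position; "ee_rot": TCP orientation; "ft_force": force on the tool from outside, world axes, zero at the start; "ft_torque": the same for the moment, N m; "grip_width": opening from 0.0 (shut) to 1.0 (fully open); "grasp_force": force on a finger pad.
Only numpy, scipy, OpenCV 4.12 (cv2) and the standard library are available. Lean on these libraries where they do the work, as an engineer would, in place of code of your own. Each camera call takes 0.05 s, during which the arm holds its last target. There are 200 camera calls.

## Working session

There is one attempt and no reset: what is moved stays moved. The work goes in short steps, Python scripts to look and compute and a shell command to move; the robot and the scene stay as the last step left them, time stands still between calls to the robot, and variables do not carry over. Pictures are saved under pics/ and viewed, at most 10 in all, crops included, and the job is handed in when it is done.

```bash
mkdir -p pics; cat > h.py <<'E'
import numpy as np, cv2
from scipy.spatial.transform import Rotation as R
from station import arm
def cap(c,fn=None):
    p=arm.capture(c)
    if fn: cv2.imwrite('pics/'+fn,p['color'])
    return p
def W(p,l):
    return R.from_quat(p['attitude']).apply(l)+np.array(p['xyz'])
def find(p,c,names,f='place_of'):
    for n in names:
        for d in getattr(arm,f)(n,c)[:2]:
            print(c,f,n,round(d['score'],2),W(p,d['location']).round(4))
E
python3 - <<'E'
from h import *
s=arm.sense();print(s['clock'],s['position'],s['ee_rot'],R.from_quat(s['ee_rot']).as_matrix().round(3))
N=['stand','ball','carrier','socket','model','latch_grip','wax_tin','metal_tin','plaster_block','burs']
for c in['scene','top']:
    p=cap(c,c+'.png')
    find(p,c,N)
a=cv2.imread('pics/scene.png');b=cv2.imread('pics/top.png')
print(arm.sense()['clock'])
E
```

```text
0.0 [ 0.27838879 -0.55943302  0.4039214 ] [ 9.73459870e-01  2.28856580e-01 -2.01065998e-04 -7.12145769e-04] [[ 0.895  0.446 -0.001]
 [ 0.446 -0.895  0.001]
 [-0.    -0.001 -1.   ]]
scene place_of stand 0.61 [ 0.5542 -0.0197  0.0026]
scene place_of stand 0.53 [ 0.5523 -0.0254  0.0765]
scene place_of ball 0.93 [ 0.5541 -0.0295  0.0589]
scene place_of carrier 0.58 [ 0.5535 -0.0228  0.0816]
scene place_of socket 0.59 [ 0.5514 -0.0257  0.0601]
scene place_of model 0.95 [0.4798 0.0274 0.0912]
scene place_of latch_grip 0.72 [0.5955 0.0227 0.1035]
scene place_of wax_tin 0.87 [ 0.5268  0.3131 -0.0009]
scene place_of metal_tin 0.79 [ 0.4962 -0.2941  0.0005]
scene place_of plaster_block 0.63 [ 0.647  -0.3064 -0.0043]
scene place_of burs 0.73 [0.7009 0.081  0.0032]
top place_of stand 0.92 [ 0.5542 -0.0245  0.0018]
top place_of ball 0.72 [ 0.5574 -0.0258  0.0629]
top place_of ball 0.52 [ 0.6474 -0.3051  0.0018]
top place_of carrier 0.72 [ 0.5569 -0.0256  0.0785]
top place_of socket 0.72 [ 5.412e-01  3.099e-01 -4.000e-04]
top place_of socket 0.68 [ 0.5569 -0.0213  0.0626]
top place_of model 0.65 [0.4819 0.0352 0.09  ]
top place_of latch_grip 0.47 [0.5944 0.0168 0.1055]
top place_of wax_tin 0.75 [ 0.5393  0.3099 -0.0036]
top place_of metal_tin 0.62 [ 0.5385  0.3089 -0.001 ]
top place_of metal_tin 0.58 [ 0.4964 -0.2913  0.002 ]
top place_of plaster_block 0.6 [ 0.6479 -0.3072  0.0034]
top place_of burs 0.62 [0.7092 0.0806 0.001 ]
1.1
```

View pics/scene.png

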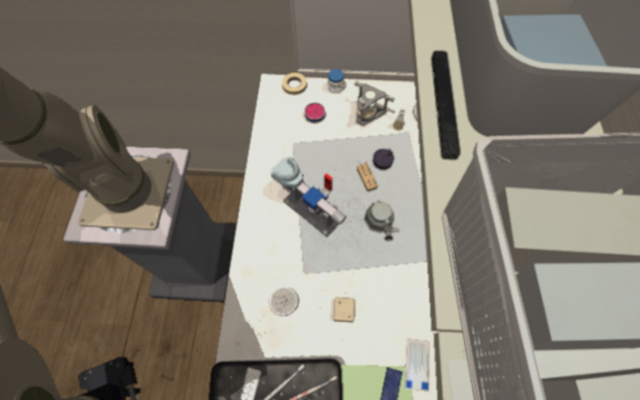

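View pics/top.png

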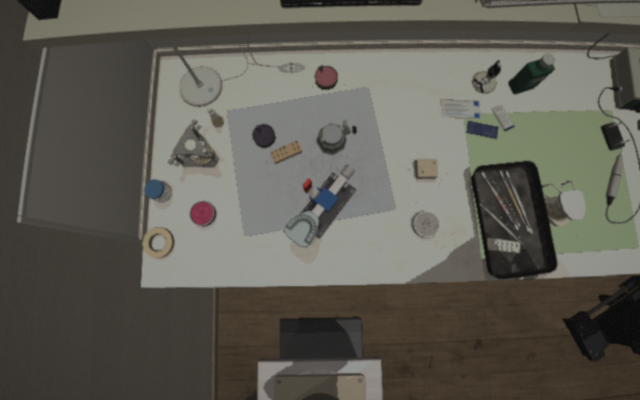

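The scene view shows the stand and carrier near pixel (315,200), with the model at (287,172) and the red tab at (328,182). The top view shows the same items at (327,200), (300,230) and (307,185). Both agree with the networks: the carrier is at (0.556, -0.0245) and its x axis points about -36.5°. I'll go above the tab.

```bash
python3 -m inch '[{"dx":0.01,"dy":-0.007,"turn":2,"jaw":-1},{"dx":0.035,"dy":-0.024,"turn":7,"jaw":-1},{"dx":0.066,"dy":-0.046,"turn":13,"jaw":-1},{"dx":0.097,"dy":-0.068,"turn":19,"jaw":-1},{"dx":0.128,"dy":-0.09,"turn":25,"jaw":-1},{"dx":0.159,"dy":-0.112,"turn":30,"jaw":-1},{"dx":0.19,"dy":-0.134,"turn":35,"jaw":-1},{"dx":0.222,"dy":-0.156,"turn":40,"jaw":-1},{"dx":0.254,"dy":-0.178,"turn":45,"jaw":-1},{"dx":0.286,"dy":-0.2,"turn":50,"jaw":-1},{"dx":0.318,"dy":-0.223,"turn":55,"jaw":-1},{"dx":0.35,"dy":-0.246,"turn":59,"jaw":-1},{"dx":0.382,"dy":-0.268,"turn":63,"jaw":-1},{"dx":0.414,"dy":-0.29,"turn":63,"jaw":-1},{"dx":0.446,"dy":-0.312,"turn":63,"jaw":-1},{"dx":0.478,"dy":-0.335,"turn":63,"jaw":-1},{"dx":0.51,"dy":-0.358,"turn":63,"jaw":-1},{"dx":0.53,"dy":-0.373,"turn":63,"jaw":-1},{"dx":0.54,"dy":-0.38,"turn":63,"jaw":-1},{"dx":0.54,"dy":-0.38,"turn":63,"jaw":-1}]'
python3 - <<'E'
from h import *
p=cap('wrist','w1.png')
N=['ball','carrier','socket','model','latch_grip']
find(p,'wrist',N)
s=arm.sense();print(s['clock'],s['position'],R.from_quat(s['ee_rot']).as_matrix().round(3),s['joint_pos'],s['ft_force'])
hsv=cv2.cvtColor(p['color'],cv2.COLOR_BGR2HSV)
m=((hsv[...,0]<8)|(hsv[...,0]>172))&(hsv[...,1]>150)&(hsv[...,2]>60)&(p['z_map']>0)
v,u=np.nonzero(m)
K=np.array([[p['fx'],0,p['cx']],[0,p['fy'],p['cy']],[0,0,1]])
n=cv2.undistortPoints(np.stack([u,v],1).astype(float)[:,None],K,np.array(p['D']))[:,0]
z=p['z_map'][v,u];P=W(p,np.c_[n*z[:,None],z])
t=P[(P[:,2]>.108)&(P[:,2]<.12)&(abs(P[:,0]-.593)<.04)&(abs(P[:,1]-.02)<.04)]
print(len(P),len(t))
if len(t)>5: print(t.mean(0),cv2.minAreaRect((t[:,:2]*1000).astype(np.float32)))
E
```

```text
1.4 [ 0.27847582 -0.55953921  0.40477769] [[ 0.895  0.446  0.   ]
 [ 0.446 -0.895 -0.   ]
 [ 0.     0.    -1.   ]] [ 1.08642609  0.33220185 -0.06469595  1.46009302  0.02157841  1.34990926
 -0.08852909] [ 0.26547302 -0.67730862 -0.09011328]validation failed for argument at $[0]...
Traceback (most recent call last):
cv2.error: OpenCV(4.12.0) /io/opencv/modules/calib3d/src/undistort.dispatch.cpp:347: error: (-215:Assertion failed) CV_IS_MAT(_src) && CV_IS_MAT(_dst) && (_src->rows == 1 || _src->cols == 1) && (_dst->rows == 1 || _dst->cols == 1) && _src->cols + _src->rows - 1 == _dst->rows + _dst->cols - 1 && (CV_MAT_TYPE(_src->type) == CV_32FC2 || CV_MAT_TYPE(_src->type) == CV_64FC2) && (CV_MAT_TYPE(_dst->type) == CV_32FC2 || CV_MAT_TYPE(_dst->type) == CV_64FC2) in function 'cvUndistortPointsInternal'
```

View pics/w1.png

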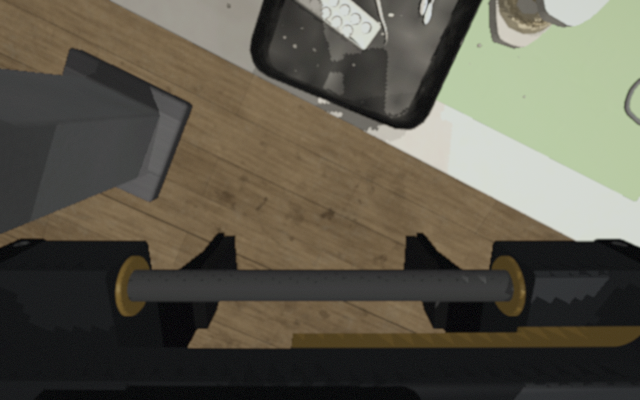

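The move was refused because its rows lacked "dz", so the picture still shows the start pose: fingers at the bottom, (235,250) and (410,250), and the tray at the top. I'll repeat it with "dz".

```bash
python3 -m inch '[{"dx":0.01,"dy":-0.007,"dz":0,"turn":2,"jaw":-1},{"dx":0.035,"dy":-0.024,"dz":0,"turn":7,"jaw":-1},{"dx":0.066,"dy":-0.046,"dz":0,"turn":13,"jaw":-1},{"dx":0.097,"dy":-0.068,"dz":0,"turn":19,"jaw":-1},{"dx":0.128,"dy":-0.09,"dz":0,"turn":25,"jaw":-1},{"dx":0.159,"dy":-0.112,"dz":0,"turn":30,"jaw":-1},{"dx":0.19,"dy":-0.134,"dz":0,"turn":35,"jaw":-1},{"dx":0.222,"dy":-0.156,"dz":0,"turn":40,"jaw":-1},{"dx":0.254,"dy":-0.178,"dz":0,"turn":45,"jaw":-1},{"dx":0.286,"dy":-0.2,"dz":0,"turn":50,"jaw":-1},{"dx":0.318,"dy":-0.223,"dz":0,"turn":55,"jaw":-1},{"dx":0.35,"dy":-0.246,"dz":0,"turn":59,"jaw":-1},{"dx":0.382,"dy":-0.268,"dz":0,"turn":63,"jaw":-1},{"dx":0.414,"dy":-0.29,"dz":0,"turn":63,"jaw":-1},{"dx":0.446,"dy":-0.312,"dz":0,"turn":63,"jaw":-1},{"dx":0.478,"dy":-0.335,"dz":0,"turn":63,"jaw":-1},{"dx":0.51,"dy":-0.358,"dz":0,"turn":63,"jaw":-1},{"dx":0.53,"dy":-0.373,"dz":0,"turn":63,"jaw":-1},{"dx":0.54,"dy":-0.38,"dz":0,"turn":63,"jaw":-1},{"dx":0.54,"dy":-0.38,"dz":0,"turn":63,"jaw":-1}]'
cat >> h.py <<'E'
def red(p):
    hsv=cv2.cvtColor(p['color'],cv2.COLOR_BGR2HSV)
    m=((hsv[...,0]<8)|(hsv[...,0]>172))&(hsv[...,1]>150)&(hsv[...,2]>60)&(p['z_map']>0)
    v,u=np.nonzero(m)
    if len(v)<5: return print('no red')
    K=np.array([[p['fx'],0,p['cx']],[0,p['fy'],p['cy']],[0,0,1]])
    n=cv2.undistortPoints(np.stack([u,v],1).astype(float)[:,None],K,np.array(p['D']))[:,0]
    z=p['z_map'][v,u];P=W(p,np.c_[n*z[:,None],z])
    t=P[(P[:,2]>.108)&(P[:,2]<.12)&(abs(P[:,0]-.593)<.04)&(abs(P[:,1]-.02)<.04)]
    print(len(P),len(t))
    if len(t)>5: print(t.mean(0),cv2.minAreaRect((t[:,:2]*1000).astype(np.float32)))
E
python3 - <<'E'
from h import *
p=cap('wrist','w2.png')
find(p,'wrist',['ball','carrier','socket','model','latch_grip'])
red(p)
s=arm.sense();print(s['clock'],s['position'],R.from_quat(s['ee_rot']).as_matrix().round(3),s['joint_pos'],s['ft_force'])
E
```

```text
clock: 3.07
position: [0.5931, 0.0243, 0.4045]
ee_rot: [0.95, -0.311, -0.0, -0.001]
ft_force: [0.1, -0.4, -0.2]
grip_width: 0.999
grasp_force: 0.0
wrist place_of carrier 0.6 [ 0.5557 -0.0281  0.075 ]
wrist place_of socket 0.59 [ 0.5546 -0.03    0.0626]
wrist place_of model 0.79 [0.4847 0.0268 0.091 ]
wrist place_of latch_grip 0.79 [0.5909 0.0168 0.1039]
467 361
[0.59463457 0.01807194 0.11445531] ((593.6795043945312, 18.353179931640625), (9.799688339233398, 24.428096771240234), 53.60787582397461)
3.3667 [0.5923517  0.01954984 0.40494832] [[ 0.802 -0.597  0.   ]
 [-0.597 -0.802 -0.001]
 [ 0.001  0.001 -1.   ]] [ 0.25418178  0.29456127 -0.44621845  1.53169999  0.12981153  1.34450083
 -2.41543662] [-0.32800893 -0.16126988 -0.10407794]
```

View pics/w2.png

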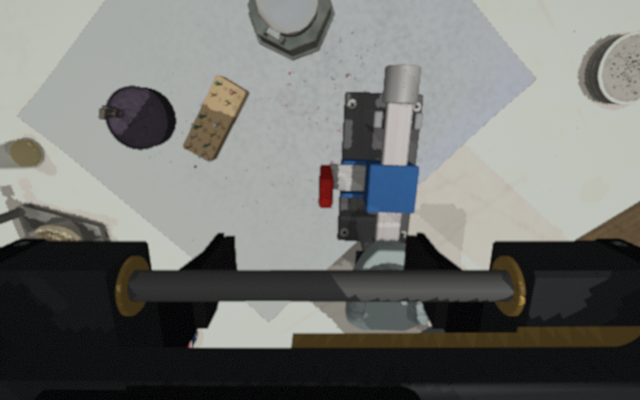

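The tab shows at (326,186) and the blue skirt at (392,188), with the carrier running vertically in the picture, so the tool is aligned. Next I'll check the heights between the tab and the skirt, while closing the jaws partway and coming down some.

```bash
python3 -m inch '[{"dx":0.001,"dy":0,"dz":0.015,"turn":0,"jaw":0.3},{"dx":0.001,"dy":0,"dz":0.03,"turn":0,"jaw":0.3},{"dx":0.001,"dy":0,"dz":0.045,"turn":0,"jaw":0.3},{"dx":0.001,"dy":0,"dz":0.055,"turn":0,"jaw":0.3},{"dx":0.001,"dy":0,"dz":0.06,"turn":0,"jaw":0.3},{"dx":0.001,"dy":0,"dz":0.06,"turn":0,"jaw":0.3}]'
python3 - <<'E'
from h import *
p=cap('wrist','w3.png')
red(p)
find(p,'wrist',['latch_grip'])
K=np.array([[p['fx'],0,p['cx']],[0,p['fy'],p['cy']],[0,0,1]])
v,u=np.mgrid[0:400,0:640]
n=cv2.undistortPoints(np.stack([u.ravel(),v.ravel()],1).astype(float)[:,None],K,np.array(p['D']))[:,0]
z=p['z_map'].ravel();P=W(p,np.c_[n*z[:,None],z])[z>0]
c=np.array([.5937,.0184]);ax=np.array([.802,-.597]);ay=np.array([.597,.802])
X=(P[:,:2]-c)@ax;Y=(P[:,:2]-c)@ay
for y in range(-64,50,6):
    s=(abs(X)<.011)&(abs(Y*1000-y)<3)&(P[:,2]<.16)
    print(y,s.sum(),P[s,2].min().round(3) if s.any() else 0,np.median(P[s,2]).round(3) if s.any() else 0,P[s,2].max().round(3) if s.any() else 0)
s=arm.sense();print(s['clock'],s['position'],s['ee_rot'],s['grip_width'])
E
```

```text
clock: 3.87
position: [0.5931, 0.02, 0.3439]
ee_rot: [0.949, -0.314, -0.001, 0.0]
ft_force: [-0.0, -0.5, -0.6]
grip_width: 0.635
grasp_force: 0.0
827 584
[0.59478617 0.01811368 0.11436079] ((594.0582275390625, 18.745773315429688), (10.360859870910645, 24.687896728515625), 50.82623291015625)
wrist place_of latch_grip 0.87 [0.5915 0.016  0.1039]
wrist place_of latch_grip 0.18 [0.4843 0.0266 0.0915]
-64 247 0.014 0.09 0.092
-58 251 0.016 0.09 0.092
-52 249 0.009 0.09 0.092
-46 253 0.009 0.09 0.092
-40 486 0.008 0.088 0.092
-34 186 0.009 0.047 0.089
-28 185 0.045 0.047 0.049
-22 176 0.009 0.047 0.049
-16 226 -0.0 0.047 0.049
-10 229 -0.001 0.047 0.048
-4 341 -0.0 0.114 0.117
2 347 -0.001 0.115 0.116
8 227 -0.001 0.075 0.116
14 136 -0.001 0.001 0.004
20 147 -0.001 0.001 0.002
26 136 -0.001 0.001 0.003
32 133 -0.001 0.001 0.002
38 137 -0.001 0.001 0.002
44 141 -0.001 0.001 0.003
3.9667 [0.59356713 0.02045622 0.34544794] [ 9.49534576e-01 -3.13662090e-01  4.20563837e-04 -7.21569853e-05] 0.5383066429073454
```

View pics/w3.png

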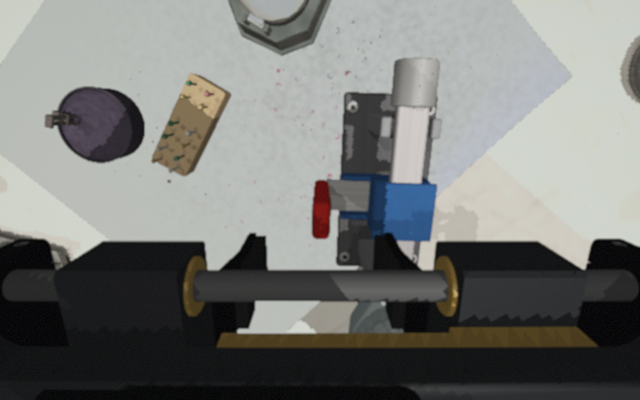

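The gap beside the tab is free down to z 0.048. The tab is at (321,210) and the fingers straddle it. I'll descend and close.

```bash
python3 -m inch '[{"dx":0.002,"dy":0.001,"dz":0.01,"turn":0,"jaw":0.3},{"dx":0.002,"dy":0.001,"dz":0.022,"turn":0,"jaw":0.3},{"dx":0.002,"dy":0.001,"dz":0.034,"turn":0,"jaw":0.3},{"dx":0.002,"dy":0.001,"dz":0.046,"turn":0,"jaw":0.3},{"dx":0.002,"dy":0.001,"dz":0.058,"turn":0,"jaw":0.3},{"dx":0.002,"dy":0.001,"dz":0.07,"turn":0,"jaw":0.3},{"dx":0.002,"dy":0.001,"dz":0.08,"turn":0,"jaw":0.3},{"dx":0.002,"dy":0.001,"dz":0.088,"turn":0,"jaw":0.3},{"dx":0.002,"dy":0.001,"dz":0.088,"turn":0,"jaw":0.3}]'
python3 -m inch '[{"dx":0,"dy":0,"dz":0,"turn":0,"jaw":0.6},{"dx":0,"dy":0,"dz":0,"turn":0,"jaw":1},{"dx":0,"dy":0,"dz":0,"turn":0,"jaw":1},{"dx":0,"dy":0,"dz":0,"turn":0,"jaw":1},{"dx":0,"dy":0,"dz":0,"turn":0,"jaw":1},{"dx":0,"dy":0,"dz":0,"turn":0,"jaw":1},{"dx":0,"dy":0,"dz":0,"turn":0,"jaw":1},{"dx":0,"dy":0,"dz":0,"turn":0,"jaw":1}]'
```

```text
clock: 4.72
position: [0.5939, 0.0186, 0.2546]
ee_rot: [0.95, -0.313, -0.001, 0.0]
ft_force: [-1.1, -0.0, 0.8]
grip_width: 0.35
grasp_force: 0.0
clock: 5.38
position: [0.5946, 0.0188, 0.2573]
ee_rot: [0.95, -0.314, 0.0, -0.0]
ft_force: [-1.4, 0.6, 6.8]
grip_width: 0.136
grasp_force: 30.0
```

```bash
python3 -m inch '[{"dx":0,"dy":-0.003,"dz":0,"turn":0,"jaw":1},{"dx":0,"dy":-0.006,"dz":0,"turn":0,"jaw":1},{"dx":0,"dy":-0.009,"dz":0,"turn":0,"jaw":1},{"dx":0,"dy":-0.012,"dz":0,"turn":0,"jaw":1},{"dx":0,"dy":-0.015,"dz":0,"turn":0,"jaw":1},{"dx":0,"dy":-0.018,"dz":0,"turn":0,"jaw":1},{"dx":0,"dy":-0.02,"dz":0,"turn":0,"jaw":1},{"dx":0,"dy":-0.021,"dz":0,"turn":0,"jaw":1},{"dx":0,"dy":-0.021,"dz":0,"turn":0,"jaw":1},{"dx":0,"dy":-0.021,"dz":0,"turn":0,"jaw":1}]'
python3 - <<'E'
from h import *
p=cap('wrist','w4.png')
find(p,'wrist',['latch_grip','socket','model'])
s=arm.sense();print(s['clock'],s['position'],s['ft_force'],s['ft_torque'],R.from_quat(s['ee_rot']).inv().apply(s['ft_force']))
E
```

```text
clock: 6.22
position: [0.6066, 0.0342, 0.2568]
ee_rot: [0.949, -0.314, -0.0, 0.001]
ft_force: [-4.6, -4.1, 6.7]
grip_width: 0.14
grasp_force: 30.0
wrist place_of socket 0.72 [ 0.5557 -0.023   0.0605]
6.4167 [0.60655258 0.03410259 0.25679888] [-4.84060145 -3.59593247  6.79739862] [-1.37048232  1.31907846 -0.11590753] [-1.74006212  5.79396934 -6.78003568]
```

View pics/w4.png

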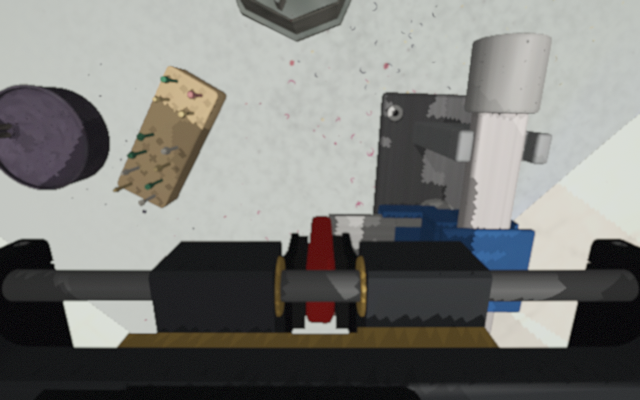

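The tab at (320,270) is clamped between the pads and pulled about 19 mm, with about 6 N of spring force. The socket has stayed seated. I'll pull 2 mm more, then start a slow straight lift.

```bash
python3 -m inch '[{"dx":0,"dy":-0.001,"dz":0,"turn":0,"jaw":1},{"dx":0,"dy":-0.002,"dz":0,"turn":0,"jaw":1},{"dx":0,"dy":-0.0025,"dz":0,"turn":0,"jaw":1},{"dx":0,"dy":-0.0025,"dz":0,"turn":0,"jaw":1},{"dx":0,"dy":-0.0025,"dz":-0.002,"turn":0,"jaw":1},{"dx":0,"dy":-0.0025,"dz":-0.004,"turn":0,"jaw":1},{"dx":0,"dy":-0.0025,"dz":-0.006,"turn":0,"jaw":1},{"dx":0,"dy":-0.0025,"dz":-0.008,"turn":0,"jaw":1},{"dx":0,"dy":-0.0025,"dz":-0.01,"turn":0,"jaw":1},{"dx":0,"dy":-0.0025,"dz":-0.012,"turn":0,"jaw":1},{"dx":0,"dy":-0.0025,"dz":-0.012,"turn":0,"jaw":1}]'
python3 - <<'E'
from h import *
p=cap('scene')
find(p,'scene',['latch_grip','socket','model','carrier'])
s=arm.sense();print(s['clock'],s['position'],R.from_quat(s['ee_rot']).inv().apply(s['ft_force']),R.from_quat(s['ee_rot']).inv().apply(s['ft_torque']))
E
```

```text
clock: 7.33
position: [0.6073, 0.0359, 0.2671]
ee_rot: [0.949, -0.314, -0.002, 0.002]
ft_force: [-4.9, -5.1, -2.1]
grip_width: 0.136
grasp_force: 30.0
scene place_of latch_grip 0.5 [0.6072 0.04   0.1152]
scene place_of socket 0.7 [ 0.553  -0.0271  0.0746]
scene place_of model 0.78 [0.4827 0.0301 0.1022]
scene place_of carrier 0.84 [ 0.5573 -0.0248  0.0894]
scene place_of carrier 0.64 [ 0.5582 -0.0241  0.0711]
7.5833 [0.60740191 0.03588815 0.26722183] [-0.96706144  7.82212925  2.02567263] [-1.61668461 -0.32230762  0.05846429]
```

It's rising freely with low forces, so I'll keep going.

```bash
python3 -m inch '[{"dx":0,"dy":0,"dz":-0.003,"turn":0,"jaw":1},{"dx":0,"dy":0,"dz":-0.006,"turn":0,"jaw":1},{"dx":0,"dy":0,"dz":-0.009,"turn":0,"jaw":1},{"dx":0,"dy":0,"dz":-0.012,"turn":0,"jaw":1},{"dx":0,"dy":0,"dz":-0.015,"turn":0,"jaw":1},{"dx":0,"dy":0,"dz":-0.018,"turn":0,"jaw":1},{"dx":0,"dy":0,"dz":-0.021,"turn":0,"jaw":1},{"dx":0,"dy":0,"dz":-0.024,"turn":0,"jaw":1},{"dx":0,"dy":0,"dz":-0.027,"turn":0,"jaw":1},{"dx":0,"dy":0,"dz":-0.03,"turn":0,"jaw":1},{"dx":0,"dy":0,"dz":-0.034,"turn":0,"jaw":1},{"dx":0,"dy":0,"dz":-0.038,"turn":0,"jaw":1},{"dx":0,"dy":0,"dz":-0.04,"turn":0,"jaw":1},{"dx":0,"dy":0,"dz":-0.04,"turn":0,"jaw":1}]'
python3 - <<'E'
from h import *
p=cap('scene')
cv2.imwrite('pics/s5.png',cv2.resize(p['color'][120:270,240:440],None,fx=4,fy=4))
find(p,'scene',['latch_grip','socket','model','carrier'])
s=arm.sense();print(s['clock'],s['position'],s['grip_width'],R.from_quat(s['ee_rot']).inv().apply(s['ft_force']),R.from_quat(s['ee_rot']).inv().apply(s['ft_torque']))
E
```

```text
clock: 8.75
position: [0.6086, 0.0376, 0.3095]
ee_rot: [0.95, -0.313, 0.001, -0.0]
ft_force: [-0.7, 0.0, -4.3]
grip_width: 0.137
grasp_force: 30.0
scene place_of latch_grip 0.57 [0.6074 0.0449 0.151 ]
scene place_of socket 0.56 [ 0.5678 -0.0067  0.1131]
scene place_of socket 0.38 [0.6062 0.0424 0.1543]
scene place_of model 0.64 [0.493  0.0444 0.1431]
scene place_of carrier 0.92 [ 0.5685 -0.0046  0.1298]
9.0 [0.60833677 0.03753131 0.30847642] 0.13503784247202222 [ 0.31022627 -0.23137727  3.43330633] [ 0.27972635 -0.04417463  0.04391781]
```

View pics/s5.png

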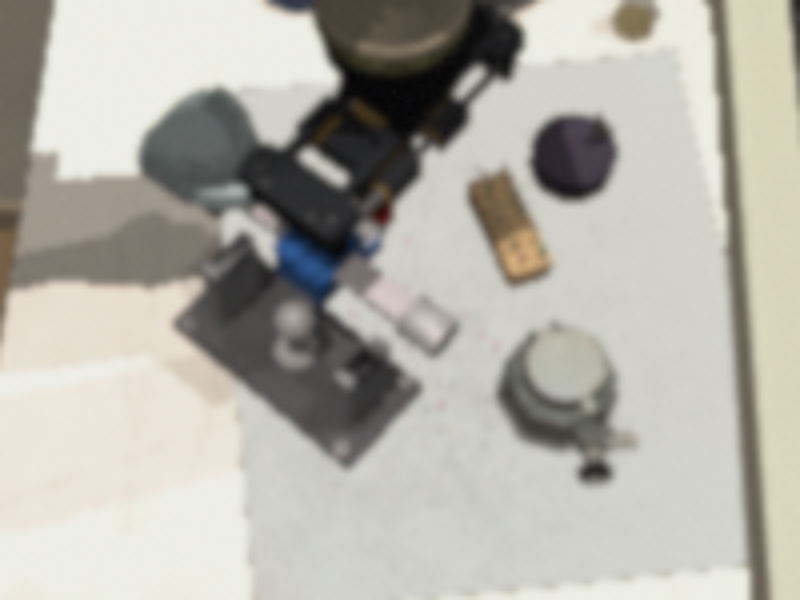

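The carrier hangs level and free of the ball, which shows at (295,325) in the crop. The gripper carries 3.4 N. I'll raise it another 50 mm and bring it back over the stand centre.

```bash
python3 -m inch '[{"dx":0,"dy":0,"dz":-0.004,"turn":0,"jaw":1},{"dx":0,"dy":0,"dz":-0.01,"turn":0,"jaw":1},{"dx":0,"dy":0,"dz":-0.016,"turn":0,"jaw":1},{"dx":0,"dy":0,"dz":-0.022,"turn":0,"jaw":1},{"dx":0,"dy":0.002,"dz":-0.028,"turn":0,"jaw":1},{"dx":0,"dy":0.005,"dz":-0.034,"turn":0,"jaw":1},{"dx":0,"dy":0.008,"dz":-0.04,"turn":0,"jaw":1},{"dx":0,"dy":0.012,"dz":-0.046,"turn":0,"jaw":1},{"dx":0,"dy":0.016,"dz":-0.049,"turn":0,"jaw":1},{"dx":0,"dy":0.019,"dz":-0.05,"turn":0,"jaw":1},{"dx":0,"dy":0.02,"dz":-0.05,"turn":0,"jaw":1},{"dx":0,"dy":0.02,"dz":-0.05,"turn":0,"jaw":1},{"dx":0,"dy":0.02,"dz":-0.05,"turn":0,"jaw":1},{"dx":0,"dy":0.02,"dz":-0.05,"turn":0,"jaw":1},{"dx":0,"dy":0.02,"dz":-0.05,"turn":0,"jaw":1},{"dx":0,"dy":0.02,"dz":-0.05,"turn":0,"jaw":1}]'
python3 - <<'E'
from h import *
for c in('scene','top'):
    p=cap(c)
    find(p,c,['latch_grip','socket','model','carrier','burs'])
s=arm.sense();print(s['clock'],s['position'],s['grip_width'],s['ft_force'],s['grasp_force'])
E
```

```text
clock: 10.33
position: [0.5965, 0.0217, 0.3586]
ee_rot: [0.95, -0.313, -0.0, 0.0]
ft_force: [-0.1, -0.7, -3.4]
grip_width: 0.139
grasp_force: 30.0
scene place_of latch_grip 0.61 [0.5948 0.0246 0.2024]
scene place_of socket 0.73 [ 0.5582 -0.0211  0.1612]
scene place_of model 0.57 [0.4848 0.0292 0.1932]
scene place_of carrier 0.98 [ 0.5578 -0.0216  0.1795]
scene place_of burs 0.76 [ 0.7069  0.0788 -0.0026]
top place_of carrier 0.5 [ 0.6494 -0.3063 -0.0007]
10.9333 [0.59650876 0.0215071  0.35874801] 0.13624837914730376 [ 0.20702173 -0.47321916 -3.51647569] 29.99887312820647
```

```bash
python3 -c "
from station import arm
print(arm.sign_off())"
```

```text
the job is handed in; nothing more can be done
None
```

The job is handed in: the latch was pulled out, the carrier came off the ball without forcing, and the gripper holds it level and steady about 10 cm above where it sat, over its stand; the tins and blocks were not touched on the way, though I re-measured only the burs block at the end, and the sign-off returned no verdict.

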